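Set the polarizer ring to the index clip and release the camera

TASK

Set the polarizer ring that surrounds the specimen on the round stage: with the fingertips, gently push the upright post of its lever round its arc until the ring's pointer lines up with the index clip on the scale, and leave it there. Only then press the round button of the camera release box fully down and let it come back up. Nothing is to be gripped, lifted or shifted: the stage, the clip, the specimen and the other things on the bench stay as they are.

Things in the scene. Friction and masses are not known exactly. Their poses are not given: they have to be found in the camera images.
- stage: The polarizer stage: a grey round base, 170 mm across and 24 mm high, 3 kg, standing loose on rubber feet. Origin: centre of its underside, z up. Its x axis points to the middle of the degree scale (fine black lines every 5 degrees, longer every 10 and 30, on the rim's flat top from -90 to +90 degrees). The ring and the clip turn about its vertical centre axis. A fixed white power strip (36 mm high, its switch 45 mm) lies just behind it.
- ring (a joint): Angle (rad) of the polarizer ring about the stage's vertical axis: 0 when the lever points along the stage's x axis, growing anticlockwise seen from above, end stops at -1.1 and 1.2. The ring is dark steel, 104 mm outside, 60 mm bore, lying on the base from 24 to 38 mm above the bench. It stays where it is left; dry friction needs about 2 N at the post. It always starts clockwise of the clip (at a smaller angle).
- post (a point): The lever's upright post, 9 mm thick (12 mm at the aluminium cap on top), 58 mm from the ring's axis. This point is on the post's axis 69 mm above the bench; the free post reaches from 39 mm to 86 mm above the bench. x axis: radially outward from the ring's axis.
- pointer (a point): Outer tip of the thin pointer at the outer end of the lever, 73 mm from the axis and 28 mm above the bench. x axis: radially outward.
- clip (a joint): Angle (rad) at which the index clip sits on the scale, measured like the ring's angle. The ring is set when the two angles are equal.
- clip_tip (a point): Inner tip of the index clip: a small steel clip, 12 mm wide, straddling the rim of the base, 73 to 96 mm from the axis and up to 30 mm above the bench, with a narrow 4 mm wide tooth pointing inward to the scale. x axis: radially outward. It can be pushed along the rim but must stay.
- release (a joint): Travel (m) of the release button: 0 up, 0.006 fully down; it springs back. Fully down takes 5 N.
- release_top (a point): Centre of the top face of the grey round push button, 30 mm across, 22 mm above the bench when up, on the low white round release box (46 mm across, 12 mm high). Pressed straight down. The box is fixed to the bench and stands to the left of the stage.
- specimen: Round black mounted specimen, 30 mm across, 24 mm high, loose in the middle of the ring, on the base (its top is 48 mm above the bench). Origin: centre of its underside.
- timer: Bench timer, 58x62x21 mm, bystander. Origin under its centre.
- jar_a: Round paste jar, 47 mm across, 36 mm high, bystander on the left, beyond the release box. Origin under its centre.
- tweezers: Tweezers, 122 mm long, 8 mm high, bystander to the right of the stage. Origin under the centre.
- loupe: Folding loupe, 31x64x14 mm, bystander on the left. Origin under its centre.
- etchant: Brown bottle, 43 mm across, 85 mm high, bystander on the right. Origin under its centre.
- petri: Glass dish, 60 mm across, 14 mm high, bystander on the right. Origin under its centre.
- jar_b: Round paste jar, 47 mm across, 36 mm high, bystander on the right. Origin under its centre.
- cut_ring: Cut steel tube ring, 41 mm across, 16 mm high, bystander to the right of the stage. Origin under its centre.
Things that resemble listed ones, but are neither listed nor needed, are in the scene too. There is more than one size of the stage; the one meant has the size given above. What is shaped like the part that bears release but brown is not meant.

How it is judged:
On the way, in this order (a step that is already met when the one before it is completed fails the run):
1. the pointer is pushed round to the index clip (angle between the x axis of pointer and the x axis of clip_tip, either way round below 0.06 rad), for 0.2 s.
2. the release button is pressed fully down (value of joint release above 0.0045 m and angle between the x axis of pointer and the x axis of clip_tip, either way round below 0.06 rad), for 0.05 s.
At the end, for the whole second after the job is handed in: The pointer stands within 0.06 rad (3.4 degrees, about 4 mm at the scale) of the index clip, the release button is up again, the specimen is still in the middle of the ring and the stage is where it was (10 mm) (angle between the x axis of pointer and the x axis of clip_tip, either way round below 0.06 rad and value of joint release below 0.0012 m and horizontal distance between specimen and stage below 0.012 m and distance of stage from where it was at the start of the episode below 0.01 m); the robot touches nothing.
It fails at once if the release button is pressed while the pointer is off the clip (value of joint release above 0.003 m and angle between the x axis of pointer and the x axis of clip_tip, either way round above 0.07 rad).
It fails at once if the stage, ring or lever is gripped or pushed hard (more than 18 N) (contact force between the fingers and stage above 18 N).
It fails at once if the stage is shifted (10 mm) or lifted (4 mm) (distance of stage from where it was at the start of the episode above 0.01 m or height (world z) of stage above 0.004 m).
It fails at once if the index clip (8 mm) or the specimen (10 mm) is moved (distance of clip_tip from where it was at the start of the episode above 0.008 m or distance of specimen from where it was at the start of the episode above 0.01 m).
It fails at once if a bystander is moved (15 mm) (distance of any of timer, jar_a, tweezers, loupe, etchant, petri, jar_b, cut_ring from where it was at the start of the episode above 0.015 m).
It also fails if it takes over 53 s, if anything falls off the work surface, if the arm or the gripper's body presses on something with over 40 N, if the wrist force passes 120 N, or if a joint passes its speed limit or range.

ROBOT

A 6-joint arm with a two-finger parallel gripper is mounted at the origin on a cart in front of the work surface, level with it; the furniture and walls round the work are solid. World frame = base frame: x ahead of the robot, y to its left, z up, the work surface at z = 0. Lengths are in m, angles in rad, forces in N, time in s.
With the tool pointing down it reaches from about 0.35 to 0.85 m from the base axis. Payload 8.1 kg.
Tool frame: the origin (TCP) lies midway between the tips of the shut fingers; the grasp point (between the pads) lies 19 mm behind it (robot.grip_point_offset is the distance from the TCP to the grasp point, in m); z points along the fingers, y is the line along which they close (so a half turn about z gives the same grasp; the last joint's range is limited). The gripper opens to 93 mm and grips with 3 to 60 N. Pads are 15 mm wide; open, the fingers measure 128 mm over their backs; the gripper's body (75 mm by 188 mm) begins 65 mm behind the grasp point.
Start: joints at [-1.329, 0.13, 1.488, -0, 1.523, -0.085], TCP at [0.193, -0.568, 0.219] pointing down, gripper open.
Joint ranges: [-2.96, 2.96], [-0.89, 2.26], [0.02, 2.5], [-1.34, 4.48], [0, 2.73], [-2.66, 2.66]. Speed limits (rad/s): [2.39, 2.39, 2.79, 3.14, 3.14, 3.14].

INTERFACE

Orientations are given as a rotation vector (axis times angle).
In Python, from plant import robot, read_camera, job gives the robot as it stands.
- The arm moves only by the shell command python3 -m inch 'ROWS' [FORCE]. ROWS is JSON, one flat list of numbers, 5 for each row, row after row: the shift along the world's x, y, z in mm, then the turn about the world's z in degrees, then the opening in per cent of the stroke, from 0 (shut) to 100 (fully open). In form: [dx, dy, dz, yaw, hand, dx, dy, dz, yaw, hand, ...]. A call has 1 to 10 rows; each row is the pose to reach, as a shift and turn from the pose commanded when the call began; what a row does not reach only later rows make up. A row lasts 1/12 s, in which the tool goes at most 41.7 mm and 7.16 degrees, less where a joint would pass 70% of its speed; a pose out of reach is approached as far as the arm can. A call with a gripper value outside its range is refused whole. The fingers move at their own pace and stop on an object; FORCE is the grip in N (left out, the last holds). Time passes only in rows, so rows that repeat a pose let the fingers close. It gives the time, the measured TCP pose, the force, the opening and the grip force at its end, in the units of the state.
- robot.read_state(): the state, without advancing time (a new reading comes with each control period).
- read_camera(name): name is "scene" or "side" or "wrist"; returns a dict with "image" (384x512x3 uint8, blue, green, red), "K" (3x3 intrinsics, pixels), "extrinsics" (4x4, takes a point from world to camera coordinates); the wrist camera has in their place "mount" (4x4, takes a point from camera to tool coordinates, whose origin is the TCP and whose axes are the flange's). Camera axes: x right, y down, z forward; pixel columns grow to the right and rows downward; lengths in m; the calibration is good to about 2 mm. A picture is of the moment at which its call begins: read the wrist's pose just before it. There is no depth.
- job.close_job(): hands the job in; it is judged then, once.
The state is a dict: "t": time; "q": joint angles; "dq": joint speeds; "joint_torque": joint torques, N m; "tool_pos": TCP position; "orientation": TCP orientation; "force": force on the tool from outside, world axes, zero at the start; "wrist_torque": the same for the moment, N m; "opening": finger opening in m; "gripper_force": force on a finger pad.
Only numpy, scipy, OpenCV 4.12 (cv2) and the standard library are available. Lean on these libraries where they do the work, as an engineer would, in place of code of your own. Each camera call takes 0.05 s, during which the arm holds its last target. There are 200 camera calls.

## Working session

There is one attempt and no reset: what is moved stays moved. The work goes in short steps, Python scripts to look and compute and a shell command to move; the robot and the scene stay as the last step left them, time stands still between calls to the robot, and variables do not carry over. Pictures are saved under pics/ and viewed, at most 13 in all, crops included, and the job is handed in when it is done.

```bash
mkdir -p pics
cat > h.py <<'E'
import numpy as np, cv2
from plant import robot, read_camera, job
from scipy.spatial.transform import Rotation as R
def cam(name):
    s=robot.read_state(); c=read_camera(name)
    if name=="wrist":
        T=np.eye(4);T[:3,:3]=R.from_rotvec(s["orientation"]).as_matrix();T[:3,3]=s["tool_pos"]
        E=np.linalg.inv(T@c["mount"])
    else: E=c["extrinsics"]
    return c["image"],np.array(c["K"]),np.array(E)
def save(name,tag):
    im,K,E=cam(name); cv2.imwrite(f"pics/{tag}.png",im); np.savez(f"pics/{tag}.npz",K=K,E=E,im=im)
def ray(tag,u,v,z):
    d=np.load(f"pics/{tag}.npz");K,E=d["K"],d["E"];C=np.linalg.inv(E)
    r=C[:3,:3]@np.linalg.inv(K)@[u,v,1];o=C[:3,3]
    return o+r*(z-o[2])/r[2]
def proj(tag,p):
    d=np.load(f"pics/{tag}.npz");q=d["K"]@(d["E"]@np.r_[p,1])[:3];return q[:2]/q[2]
E
python3 - <<'E'
from h import *
for n in("scene","side"): save(n,n+"0")
a=np.hstack([cv2.imread("pics/scene0.png"),cv2.imread("pics/side0.png")])
print(robot.read_state())
for n in("scene0","side0"): print(np.linalg.inv(np.load(f"pics/{n}.npz")["E"])[:3].round(3))
E
```

```text
{'t': 0.1, 'q': array([-1.32939533e+00,  1.31068630e-01,  1.48914420e+00, -1.73800121e-05,
        1.52301275e+00, -8.54110677e-02]), 'dq': array([ 1.14225588e-03, -9.33062261e-04, -3.63387840e-03,  6.61965499e-05,
        3.77112108e-04, -3.14203816e-04]), 'joint_torque': array([ 5.11291892e-04, -5.61339855e+01, -4.93096447e+01,  7.69961276e-02,
        2.91023590e-02, -5.63705055e-05]), 'tool_pos': array([ 0.19250254, -0.56774639,  0.21771689]), 'orientation': array([-3.09813806e+00, -5.10810366e-01,  2.26921901e-04]), 'force': array([-0.93682251,  0.97608012, -0.49065382]), 'wrist_torque': array([ 0.04952021, -0.00689463, -0.01120363]), 'gripper_force': 0.0, 'opening': 0.09313992073900847}
[[-0.863 -0.336  0.377 -0.023]
 [-0.505  0.554 -0.662  0.863]
 [ 0.014 -0.762 -0.648  0.935]]
[[ 0.853 -0.206  0.479 -0.108]
 [-0.521 -0.293  0.802 -0.944]
 [-0.025 -0.934 -0.357  0.522]]
```

View pics/scene0.png

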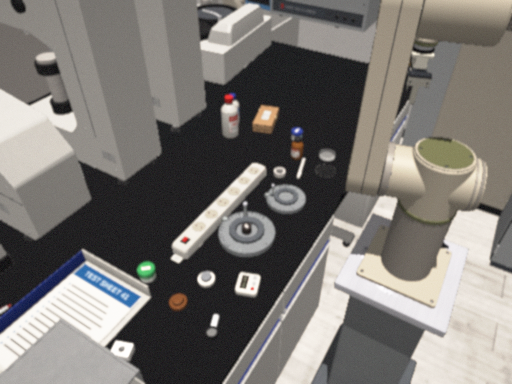

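View pics/side0.png

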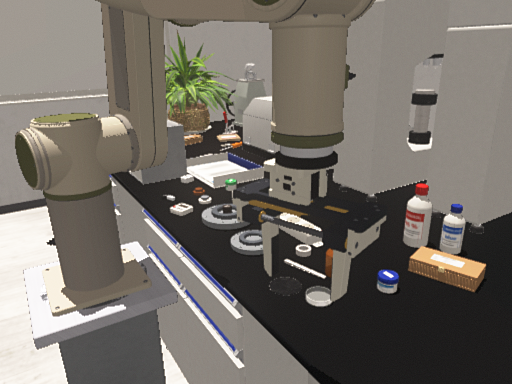

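The scene view shows the large stage near (247,233) with the small one at (285,198). The white release box is at (206,279), the brown decoy at (178,301) and the strip behind the stage. I'll enlarge this.

Run:
```python
from h import *
for n,p in dict(stage=(247,236,.0),rel=(206,277,.022),small=(285,200,0),timer=(248,284,.02),loupe=(213,325,.01),striL=(182,245,.036),stripR=(260,170,.036)).items(): print(n,ray("scene0",*p).round(3))
im=cv2.imread("pics/scene0.png")[190:300,180:320]
cv2.imwrite("pics/c1.png",cv2.resize(im,(763,600),interpolation=cv2.INTER_CUBIC))
```

```text
stage [0.443 0.14  0.   ]
rel [0.447 0.34  0.022]
small [ 0.42  -0.064  0.   ]
timer [0.339 0.3   0.02 ]
loupe [0.353 0.441 0.01 ]
striL [0.565 0.293 0.036]
stripR [ 0.551 -0.12   0.036]
```

View pics/c1.png

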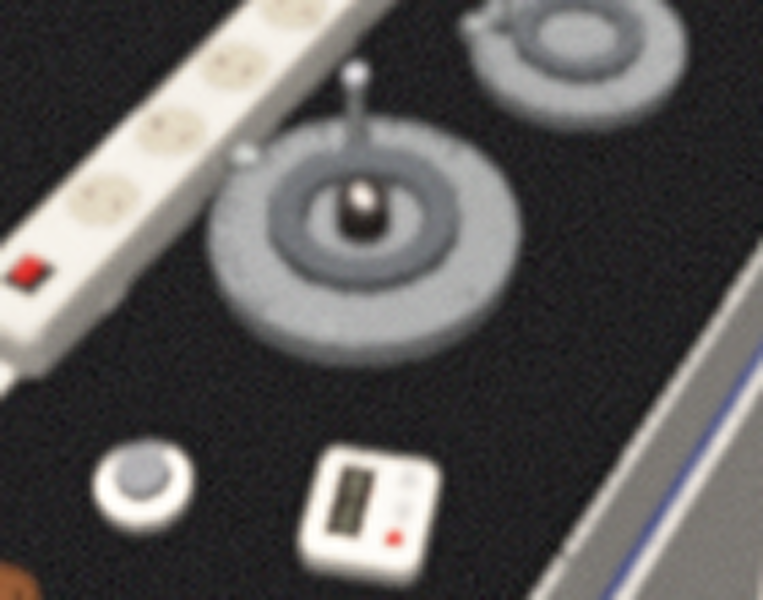

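Enlarged: post cap at crop (355,75), clip at (245,155), base top centre at about (364,230), button at (143,468). Next I'll compute these and move the wrist camera over the stage.

Run:
```python
from h import *
k=763/140
f=lambda u,v,z:ray("scene0",180+u/k,190+v/k,z)
c=f(364,230,.024)
for n,p in dict(c=(364,230,.024),cap=(355,72,.086),clip=(245,155,.03),btn=(143,468,.022)).items():
    q=f(*p);d=q-c;print(n,q.round(3),np.hypot(*d[:2]).round(3),np.degrees(np.arctan2(d[1],d[0])).round(1))
print(read_camera("wrist")["mount"].round(3))
```

```text
c [0.439 0.146 0.024] 0.0 0.0
cap [0.475 0.096 0.086] 0.061 -54.0
clip [0.525 0.136 0.03 ] 0.086 -6.4
btn [0.449 0.337 0.022] 0.191 87.2
[[ 0.001 -0.964 -0.267  0.073]
 [ 1.     0.     0.001 -0.001]
 [-0.001 -0.267  0.964 -0.166]
 [ 0.     0.     0.     1.   ]]
```

Radii check out (61 against 58 for the post, 86 for the clip). The post is at about -54° and the clip at about -6°, so this is an anticlockwise push. I'll shut the fingers and move to the clockwise side of the post, staying high.

```bash
python3 -m inch '[123,321,0,8,0,123,321,0,8,0,123,321,0,8,0,123,321,0,8,0,123,321,0,8,0,123,321,0,8,0,123,321,0,8,0,123,321,0,8,0,123,321,0,8,0,123,321,0,8,0]' 
python3 -m inch '[123,321,0,9,0,123,321,0,9,0,123,321,0,9,0,123,321,0,9,0,123,321,0,9,0,123,321,0,9,0,123,321,0,9,0,123,321,0,9,0,123,321,0,9,0,123,321,0,9,0]'
python3 - <<'E'
from h import *
save("wrist","w1")
E
```

```text
t: 0.98
tool_pos: [0.3166, -0.2449, 0.2187]
orientation: [3.055, 0.732, 0.001]
force: [0.0, -0.4, -0.4]
opening: 0.0311
gripper_force: 0.0
t: 1.82
tool_pos: [0.4394, 0.0752, 0.2181]
orientation: [-2.988, -0.969, 0.001]
force: [0.3, -0.4, 0.6]
opening: 0.0006
gripper_force: 0.0
```

View pics/w1.png

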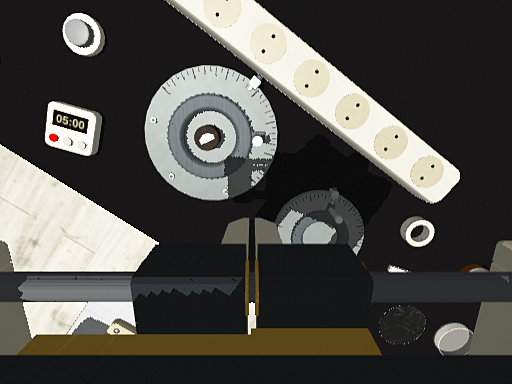

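The wrist view shows the whole stage (centre about (210,132)), the cap at (257,141), the clip at (255,83) and the button at (80,33). I'll zoom in.

Run:
```python
from h import *
im=cv2.imread("pics/w1.png")[55:205,135:290]
cv2.imwrite("pics/c2.png",cv2.resize(im,(620,600),interpolation=cv2.INTER_CUBIC))
```

```text
(no output)
```

View pics/c2.png

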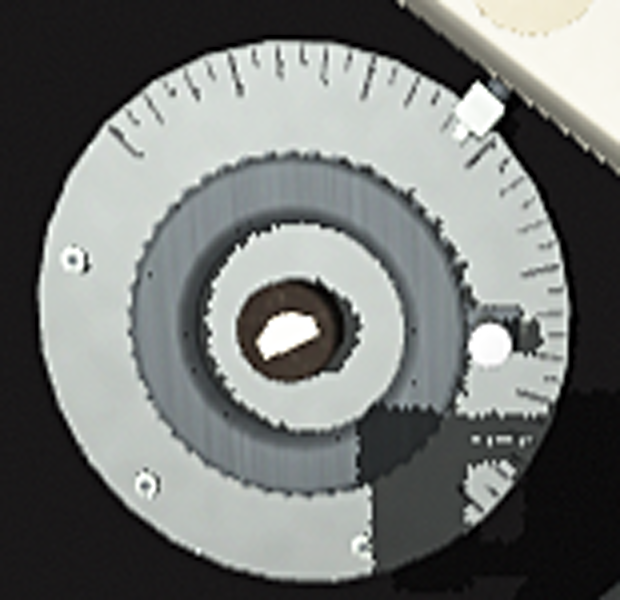

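Crop: top disk centre about (304,309), cap (490,344), clip body (482,108), tooth tip (459,132), pointer tip about (541,330).

Run:
```python
from h import *
f=lambda u,v,z:ray("w1",135+u/4,55+v/4,z)
# fit the top disk edge
im=np.load("pics/w1.npz")["im"];g=cv2.inRange(im,(130,130,130),(255,255,255))
c=f(304,309,.024)
for n,p in dict(c=(304,309,.024),L=(38,309,.024),R=(570,309,.024),T=(304,38,.024),spec=(290,325,.048),cap=(490,344,.086),tooth=(459,132,.028),clipc=(482,108,.03),ptr=(541,330,.028)).items():
    q=f(*p);d=q-c;print(n,q.round(4),np.hypot(*d[:2]).round(3),np.degrees(np.arctan2(d[1],d[0])).round(1))
print("btn",ray("w1",77,31,.022)); print("strip edge",ray("w1",250,75,.036),ray("w1",290,105,.036))
```

```text
c [0.4479 0.1451 0.024 ] 0.0 0.0
L [0.3985 0.2132 0.024 ] 0.084 126.0
R [0.4973 0.0769 0.024 ] 0.084 -54.0
T [0.5138 0.1891 0.024 ] 0.079 33.7
spec [0.445  0.1441 0.048 ] 0.003 -161.6
cap [0.478  0.0958 0.086 ] 0.058 -58.6
tooth [0.5193 0.1361 0.028 ] 0.072 -7.1
clipc [0.5286 0.1345 0.03  ] 0.081 -7.5
ptr [0.4868 0.0808 0.028 ] 0.075 -58.8
btn [0.45240172 0.33542777 0.022     ]
strip edge [0.53054507 0.14386187 0.036     ] [0.53154025 0.08567237 0.036     ]
```

All consistent: radii 58, 72 and 75 mm, with the post at -58.6° and the clip at -7.2°. I'll descend to z≈0.06, above the specimen and strip and beside the post, and work out the arc waypoints.

```bash
python3 -m inch '[0,0,-40,-2,0,0,0,-80,-4,0,0,0,-120,-4,0,0,0,-145,-4,0,0,0,-158,-4,0,0,0,-158,-4,0]'
cat > arc.py <<'E'
from h import *
import sys
c=np.array([.446,.1445]);s=robot.read_state();p=s["tool_pos"];x=R.from_rotvec(s["orientation"]).as_matrix()[:,0];y0=np.degrees(np.arctan2(x[1],x[0]))
print(p.round(4),y0.round(1),s["force"].round(1))
for a in map(float,sys.argv[1:]):
    r=np.radians(a);t=np.array([-np.sin(r),np.cos(r)]);q=c+.058*np.array([np.cos(r),np.sin(r)])-.0135*t
    print(a,((q-p[:2])*1e3).round(1),round(a+90-y0,1))
E
python3 arc.py -64 -58.6 -53 -48 -43 -38 -33 -28 -23 -18 -15
```

```text
t: 2.37
tool_pos: [0.4353, 0.0711, 0.0567]
orientation: [-3.022, -0.854, 0.011]
force: [0.1, -0.3, -0.9]
opening: 0.0004
gripper_force: 0.0
[0.4353 0.0711 0.0567] 31.6 [ 0.1 -0.3 -0.9]
-64.0 [24.  15.3] -5.6
-58.6 [29.4 16.8] -0.2
-53.0 [34.8 18.9] 5.4
-48.0 [39.5 21.2] 10.4
-43.0 [43.9 24. ] 15.4
-38.0 [48.1 27. ] 20.4
-33.0 [52.  30.5] 25.4
-28.0 [55.6 34.2] 30.4
-23.0 [58.8 38.3] 35.4
-18.0 [61.7 42.6] 40.4
-15.0 [63.2 45.3] 43.4
```

```bash
python3 -m inch '[0,0,0,0,0,6,4,0,0,0,12,8,0,0,0,18,11,0,0,0,24,15,0,0,0,27,16,0,0,0,29,17,0,0,0,32,18,0,2,0,35,19,0,5,0,37,20,0,7,0]'
python3 arc.py -53 -48 -43 -38 -33 -28 -23 -18 -15
python3 - <<'E'
from h import *
save("wrist","w2")
E
```

```text
t: 3.2
tool_pos: [0.4752, 0.094, 0.0603]
orientation: [-2.962, -1.046, 0.002]
force: [-3.1, -0.4, 0.8]
opening: 0.0001
gripper_force: 1.4
[0.4752 0.094  0.0603] 38.9 [-3.1 -0.4  0.8]
-53.0 [-5. -4.] -1.9
-48.0 [-0.4 -1.7] 3.1
-43.0 [4.1 1.1] 8.1
-38.0 [8.2 4.1] 13.1
-33.0 [12.1  7.6] 18.1
-28.0 [15.7 11.3] 23.1
-23.0 [19.  15.4] 28.1
-18.0 [21.8 19.7] 33.1
-15.0 [23.4 22.4] 36.1
```

View pics/w2.png

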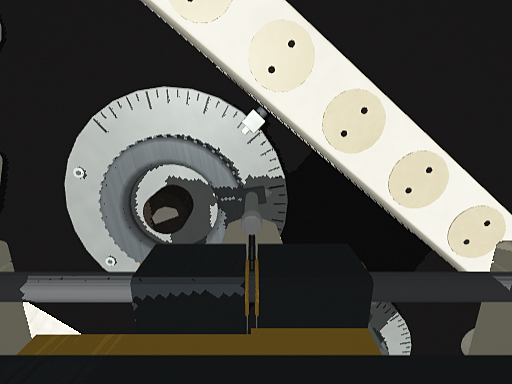

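Contact made at about 3 N, with the post centred on the finger face. Pushing on to about -23°.

```bash
python3 -m inch '[2,0,0,5,0,4,1,0,8,0,6,2.5,0,10.5,0,8,4,0,13,0,10,6,0,15.5,0,12,7.5,0,18,0,14,9.5,0,20.5,0,15.5,11.5,0,23,0,17.5,13.5,0,25.5,0,19,15.5,0,28,0]'
python3 -m inch '[0,0,0,0,0]'
python3 arc.py -23 -20 -18 -15 -13 -11 -10 -9 -8 -7 -6 -5
python3 - <<'E'
from h import *
save("wrist","w3")
im=cv2.imread("pics/w3.png")[60:300,60:360]
cv2.imwrite("pics/c3.png",cv2.resize(im,(750,600),interpolation=cv2.INTER_CUBIC))
E
```

```text
t: 4.08
tool_pos: [0.4938, 0.1093, 0.06]
orientation: [-2.622, -1.729, 0.003]
force: [-3.5, -0.6, 0.8]
opening: 0.0003
gripper_force: 1.2
t: 4.17
tool_pos: [0.4941, 0.1095, 0.0601]
orientation: [-2.622, -1.73, 0.002]
force: [-2.2, 0.1, -0.6]
opening: 0.0007
gripper_force: 0.6
[0.4941 0.1095 0.0601] 66.8 [-2.2  0.1 -0.6]
-23.0 [ 0.  -0.1] 0.2
-20.0 [1.8 2.5] 3.2
-18.0 [2.9 4.3] 5.2
-15.0 [4.4 7. ] 8.2
-13.0 [5.4 8.8] 10.2
-11.0 [ 6.3 10.7] 12.2
-10.0 [ 6.7 11.7] 13.2
-9.0 [ 7.1 12.6] 14.2
-8.0 [ 7.5 13.6] 15.2
-7.0 [ 7.8 14.6] 16.2
-6.0 [ 8.2 15.5] 17.2
-5.0 [ 8.5 16.5] 18.2
```

View pics/c3.png

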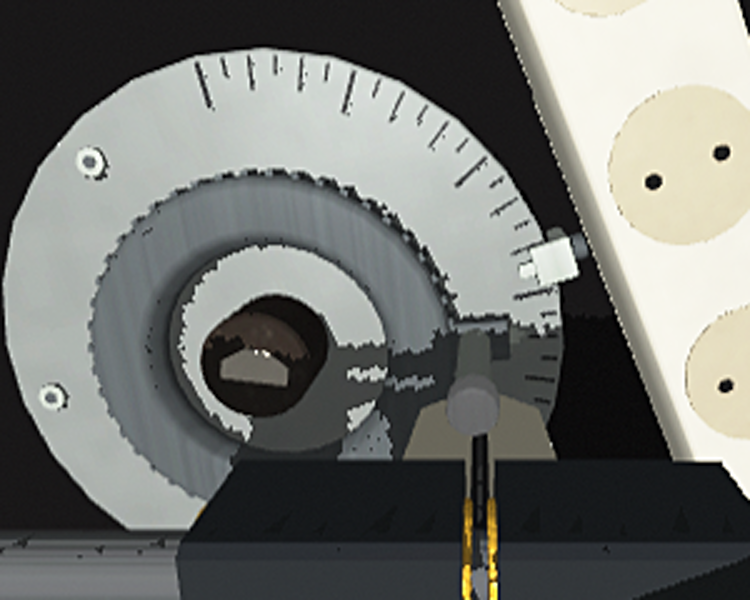

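The view shows the cap at crop (473,392), the tooth tip at (522,270) and the lever end at about (548,330). I'll check the post angle.

Run:
```python
from h import *
f=lambda u,v,z:ray("w3",60+u/2.5,60+v/2.5,z)
c=np.array([.446,.1445,0])
for n,p in dict(cap=(473,393,.086),tooth=(522,270,.028),clipc=(553,261,.03),ptr=(550,330,.028)).items():
    q=f(*p);d=q-c;print(n,q.round(4),np.hypot(*d[:2]).round(3),np.degrees(np.arctan2(d[1],d[0])).round(1))
```

```text
cap [0.5    0.1281 0.086 ] 0.056 -16.9
tooth [0.5185 0.1367 0.028 ] 0.073 -6.2
clipc [0.5276 0.136  0.03  ] 0.082 -5.9
ptr [0.5193 0.1168 0.028 ] 0.078 -20.7
```

```bash
python3 -m inch '[1,1.5,0,2,0,2,3,0,4,0,3,5,0,6,0,4.5,7,0,8,0,4.5,7,0,8,0,1,0,0,8,0,-4,-15,0,8,0,-8,-30,0,8,0,-13,-50,0,8,0,-13,-50,0,8,0]'
python3 - <<'E'
from h import *
print(robot.read_state()["tool_pos"])
save("wrist","w4")
im=cv2.imread("pics/w4.png")[40:240,60:310]
cv2.imwrite("pics/c4.png",cv2.resize(im,(750,600),interpolation=cv2.INTER_CUBIC))
E
```

```text
t: 5.05
tool_pos: [0.4811, 0.0566, 0.0607]
orientation: [2.499, 1.902, -0.001]
force: [0.4, 0.0, -0.3]
opening: 0.0003
gripper_force: 0.0
[0.48105302 0.05657945 0.06071261]
```

View pics/c4.png

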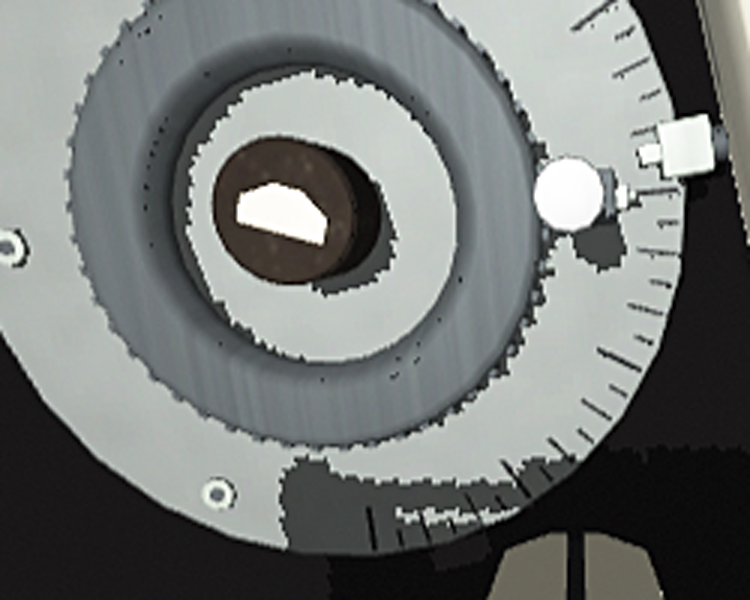

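Clear view: pointer tip (632,197), tooth tip (640,154), cap (568,193).

```bash
python3 - <<'E'
from h import *
f=lambda u,v,z:ray("w4",60+u/3,40+v/3,z)
c=np.array([.446,.1445,0])
for n,p in dict(cap=(568,193,.086),tooth=(640,154,.028),clipc=(688,145,.03),ptr=(633,197,.028),spec=(286,210,.048)).items():
    q=f(*p);d=q-c;print(n,q.round(4),np.hypot(*d[:2]).round(4),np.degrees(np.arctan2(d[1],d[0])).round(1))
E
python3 arc.py -15
```

```text
cap [0.4999 0.1317 0.086 ] 0.0554 -13.4
tooth [0.5177 0.1367 0.028 ] 0.0721 -6.2
clipc [0.5282 0.1356 0.03  ] 0.0827 -6.1
ptr [0.5139 0.1282 0.028 ] 0.0698 -13.5
spec [0.4433 0.1447 0.048 ] 0.0027 176.7
[0.4815 0.0578 0.0609] 74.5 [-0.3 -0.3  0.2]
-15.0 [17.  58.7] 0.5
```

```bash
python3 -m inch '[4,15,0,2,0,8,30,0,4,0,12,42,0,6,0,15,51,0,8,0,15.5,54,0,8,0,15.5,54,0,8,0,15.5,54,0,8,0]'; python3 arc.py -15 -12 -10 -8 -7.7 -7
```

```text
t: 5.68
tool_pos: [0.497, 0.1133, 0.0605]
orientation: [-2.358, -2.076, 0.001]
force: [-1.3, -1.0, 1.3]
opening: 0.0003
gripper_force: 0.0
[0.497  0.1133 0.0605] 82.7 [-1.3 -1.   1.3]
-15.0 [1.6 3.1] -7.7
-12.0 [3.  5.9] -4.7
-10.0 [3.8 7.8] -2.7
-8.0 [4.6 9.7] -0.7
-7.7 [ 4.7 10. ] -0.4
-7.0 [ 5.  10.7] 0.3
```

```bash
python3 -m inch '[1.5,3,0,0,0,3,6,0,0,0,4,8,0,0,0,4.5,9.5,0,0,0,4.5,10,0,0,0,4.5,10,0,0,0,3,0,0,0,0,1,-15,0,0,0,-2,-35,0,0,0,-3,-45,0,0,0]'
python3 -m inch '[0,0,0,0,0,0,0,0,0,0]'
python3 - <<'E'
from h import *
print(robot.read_state()["tool_pos"])
save("wrist","w5")
im=cv2.imread("pics/w5.png")[40:240,60:310]
cv2.imwrite("pics/c5.png",cv2.resize(im,(750,600),interpolation=cv2.INTER_CUBIC))
E
```

```text
t: 6.52
tool_pos: [0.4942, 0.0664, 0.0609]
orientation: [2.357, 2.075, 0.001]
force: [0.2, 0.5, 0.3]
opening: 0.0006
gripper_force: 0.0
t: 6.68
tool_pos: [0.4945, 0.0679, 0.0609]
orientation: [2.36, 2.074, 0.002]
force: [0.1, 1.1, 0.3]
opening: 0.0003
gripper_force: 0.0
[0.49452425 0.06785862 0.06094628]
```

View pics/c5.png

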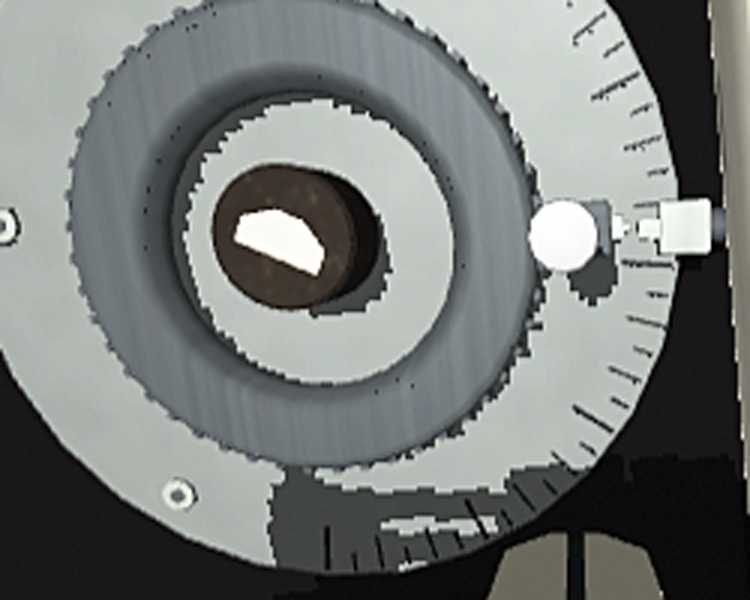

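Pointer (626,228) and tooth (640,229) are in line, within about 1°. Next I'll raise the tool, cross high to the release button and descend over it.

```bash
python3 -m inch '[0,-5,35,0,0,0,-5,70,0,0,0,-5,90,0,0,-10,30,90,0,0,-20,70,90,0,0,-25,110,90,0,0,-30,150,90,0,0,-35,190,90,0,0,-40,230,90,0,0,-43.5,268,90,0,0]'
python3 -m inch '[0,0,-35,0,0,0,0,-70,0,0,0,0,-100,0,0,0,0,-115,0,0,0,0,-115,0,0,0,0,-115,0,0]'
python3 - <<'E'
from h import *
save("wrist","w6")
p=robot.read_state()["tool_pos"];print(p)
im=cv2.imread("pics/w6.png")
cv2.circle(im,tuple(int(v) for v in proj("w6",[.451,.336,.022])),4,(0,0,255),1)
cv2.imwrite("pics/c6.png",im)
E
```

```text
t: 7.57
tool_pos: [0.4495, 0.3395, 0.1508]
orientation: [-2.356, -2.077, -0.001]
force: [1.1, -0.8, 0.3]
opening: 0.0004
gripper_force: 0.0
t: 8.07
tool_pos: [0.4496, 0.3366, 0.0349]
orientation: [-2.357, -2.077, 0.003]
force: [0.9, 0.5, 0.4]
opening: 0.0005
gripper_force: 0.0
[0.45091579 0.33712366 0.03655686]
```

View pics/c6.png

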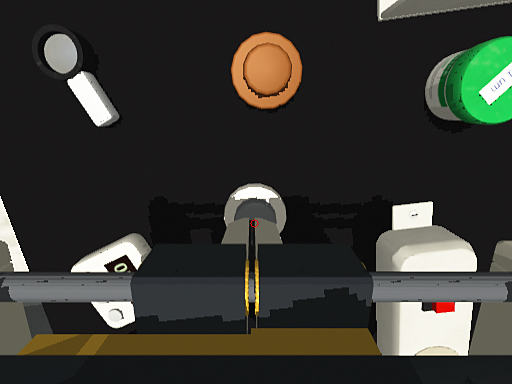

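The shut fingertips stand over the button's centre at (254,215). Pressing gently now.

```bash
python3 -m inch '[0,0,-8,0,0,0,0,-14,0,0,0,0,-17,0,0,0,0,-19,0,0,0,0,-20,0,0,0,0,-20.5,0,0,0,0,-20.5,0,0]'
```

```text
t: 8.7
tool_pos: [0.4515, 0.3368, 0.0163]
orientation: [2.358, 2.076, 0.003]
force: [0.4, 0.7, 5.5]
opening: 0.0004
gripper_force: 2.9
```

```bash
python3 -m inch '[0,0,-1,0,0,0,0,-1,0,0,0,0,-1,0,0]'; python3 -m inch '[0,0,10,0,0,0,0,30,0,0,0,0,70,0,0,0,0,100,0,0,0,0,140,0,0,0,0,140,0,0,0,0,140,0,0]'
python3 - <<'E'
from h import *
save("scene","s7")
im=cv2.imread("pics/s7.png")[190:300,180:320]
cv2.imwrite("pics/c7.png",cv2.resize(im,(763,600),interpolation=cv2.INTER_CUBIC))
E
```

```text
t: 8.95
tool_pos: [0.4516, 0.3368, 0.0161]
orientation: [2.358, 2.076, 0.003]
force: [-3.1, -2.3, 14.5]
opening: 0.0008
gripper_force: 7.0
t: 9.53
tool_pos: [0.4524, 0.3373, 0.1577]
orientation: [2.357, 2.075, 0.009]
force: [0.1, -0.0, -0.3]
opening: 0.0004
gripper_force: 0.0
```

View pics/c7.png

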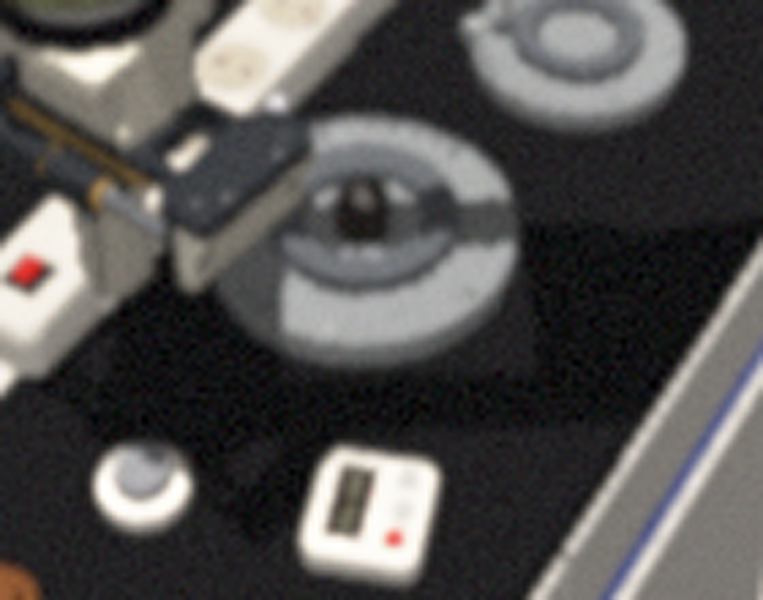

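The button bottomed out at 14.5 N and is up again. The stage hasn't moved and the arm is clear of everything.

```bash
python3 -c "
from plant import job
print(job.close_job())"
```

```text
the job is handed in; nothing more can be done
None
```

I pushed the ring's pointer round to within about 1° of the index clip, then pressed the release button fully down and let it come back up; the job is handed in (no verdict shown).

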